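Pack the e-bike controller board

ROBOT

A 7-joint arm with a two-finger parallel gripper is mounted at the origin on the work surface. World frame = base frame: x ahead of the robot, y to its left, z up, the work surface at z = 0. Lengths are in m, angles in degrees, forces in N, time in s.
With the tool pointing down it reaches from about 0.425 to 0.875 m from the base axis. Payload 8.4 kg.
Tool frame: the origin (TCP) lies midway between the tips of the shut fingers; the grasp point (between the pads) lies 19 mm behind it; z points along the fingers, y is the line along which they close (so a half turn about z gives the same grasp; the last joint's range is limited). The gripper opens to 85 mm and grips with 20 to 120 N. Pads are 22 mm wide; open, the fingers measure 114 mm over their backs; the gripper's body (76 mm by 85 mm) begins 54 mm behind the grasp point. The pads swing forward as they close: fully open they stand 13 mm farther back than shut.
Start: joints at [61.123, 19.091, 2.286, 83.961, -0.768, 76.965, -3.352], TCP at [0.256, -0.597, 0.231] pointing down, gripper open.
Joint ranges: [-147.57, 147.57], [-21.85, 119.76], [-74.77, 79.35], [14.55, 137.4], [-85.83, 265.84], [4.83, 119.75], [-152.11, 152.11]. Speed limits (degrees/s): [127.2, 127.2, 159.86, 159.86, 180, 180, 180].

INTERFACE

Orientations are given as a 3x3 rotation matrix whose columns are the frame's x, y, z axes.
In Python, from rig import env gives the robot as it stands.
- The arm moves only by the shell command python3 -m creep 'ROWS' [FORCE]. ROWS is JSON, a list of rows, each an object with "fingers": the opening, from 0 (shut) to 1 (fully open); "xyz": the shift along the tool's x, y, z in units of 100 cm (1.0 is 100 cm), a list of three; "spin": the turn about the tool's z in units of 45 degrees (1.0 is 45 degrees). A call has 1 to 12 rows; each row is the pose to reach, as a shift and turn from the pose commanded when the call began, along the tool's axes at that moment; what a row does not reach only later rows make up. A row lasts 1/12 s, in which the tool goes at most 41.7 mm and 7.16 degrees, less where a joint would pass 70% of its speed; a pose out of reach is approached as far as the arm can. A call with a number of a shift or a turn outside -1 to 1 is refused whole. A call with a gripper value outside its range is refused whole. The fingers move at their own pace and stop on an object; FORCE is the grip in N (left out, the last holds). Time passes only in rows, so rows that repeat a pose let the fingers close. It gives the time, the measured TCP pose, the force, the opening and the grip force at its end, in the units of the state.
- env.get_obs(): the state, without advancing time (a new reading comes with each control period).
- env.camera(name): name is "side" or "top"; returns a dict with "img" (420x560x3 uint8, red, green, blue), "range_z" (420x560 float32, m along the optical axis (not along the pixel's ray), 0 where there is no reading), "K" (3x3 intrinsics, pixels), "world_from_camera" (4x4, takes a point from camera to world coordinates). Camera axes: x right, y down, z forward; pixel columns grow to the right and rows downward; lengths in m; the calibration is good to about 2 mm. A picture is of the moment at which its call begins.
- env.close_job(): hands the job in; it is judged then, once.
Trained networks look in the newest picture that a camera, given by its name, has taken for a name from the list of things; names that differ only in an ending like _2 or _b are one class to them, and where a whole thing is asked for, a point or a joint stands for the part that bears it (a point fixed in the world has none). Each returns a list of dicts, best first, with "p" (0 to 1); they miss things now and then, are a little off and sometimes report something else, mostly with a low value. They report only what shows in the picture. A call takes as long as a camera call. They do not tell look-alikes from the thing itself.
- env.boxes_of(camera, thing): "xyz" ([x, y, z] in m, in world coordinates, good to about 4 mm: the middle of the surface that is visible of it).
- env.tip_of(camera, thing): "xyz" ([x, y, z] in m, in world coordinates, good to about 4 mm: a listed point, or the origin of a listed thing).
The state is a dict: "time_s": time; "joint_positions": joint angles; "joint_velocities": joint speeds; "tau": joint torques, N m; "position": TCP position; "tcp_rot": TCP orientation; "contact_force": force on the tool from outside, world axes, zero at the start; "ft_torque": the same for the moment, N m; "width": finger opening in m; "grip_force": force on a finger pad.
Only numpy, scipy, OpenCV 4.12 (cv2) and the standard library are available. Lean on these libraries where they do the work, as an engineer would, in place of code of your own. Each camera call takes 0.05 s, during which the arm holds its last target. There are 200 camera calls.

TASK

First swing the carrier's yellow retaining bar up and back past upright, then slide the controller board with the red strip up out of its slot in the leaning rack and lower it, strip uppermost, to the bottom of the carrier's pocket without dropping it. Then swing the bar back down over the board until its end rests in the catch. Leave the blue- and white-stripped boards in their slots and do not disturb the other things on the bench.

Things in the scene. Friction and masses are not known exactly. Their poses are not given: they have to be found in the camera images.
- rack: plywood rack with three slots side by side (y = -62, 0, +62 mm) on a 160 x 200 mm foot, fixed. Origin at bench level, 105 mm in front (-x) of the foot's centre; x away from the robot at yaw 0, z up. The slots lean 30 degrees towards the robot: they run up along (-0.5, 0, 0.866) of this frame. Each holds one board; which board is in which slot varies
- rack_slot (a point): middle of the floor of the middle slot, at x = 105, z = 75 mm of the rack. Each slot is 11 mm wide (y), 87 mm long fore and aft, 46 mm deep along its leaning direction, between 6 mm plywood walls, closed at front, back and bottom
- board_red: the board to move: green circuit board with a RED strip along its top edge, 0.13 kg; 80 mm wide (own x), 6 mm thick (own y), 110 mm tall (own z). Origin at the middle of its lower edge, z runs up the board to the strip. In the rack its lower 46 mm stand in the slot and its z axis leans 30 degrees from vertical
- board_red_strip (a point): middle of the red strip, 97 mm from the lower edge along the board's z. The strip is 80 mm long, 10 mm thick, and takes the board's top 16 mm (z = 94 to 110 mm)
- board_blue: same board with a BLUE strip, stays in the rack; same origin and axes
- board_white: same board with a WHITE strip, stays in the rack; same origin and axes
- carrier: grey transport carrier on a black 160 x 100 mm foot, fixed. Origin on the bench under its centre, x along its length (away from the robot at yaw 0), z up. Side walls (10 mm thick) up to z = 62 mm; end walls (10 mm thick, centred at x = -52 and +52 mm) up to z = 128 mm. Above the wall at -x is the catch: two steel cheeks 20 mm apart, up to z = 150 mm, between which the closed bar lies
- carrier_pocket (a point): middle of the pocket's floor, 12 mm above the bench. The pocket is open above, 94 mm long (carrier x), 22 mm wide (carrier y). The board stands upright in it, its width along the carrier's x, strip uppermost, top edge then 122 mm above the bench
- bar (a joint): angle of the carrier's yellow retaining bar, 14 mm wide and 10 mm thick (rad): 0 = closed, level over the pocket, its end in the catch; grows as the knob end swings up and over towards the carrier's +x; 1.57 = upright; 2.0 = stop, leaning back. Stiff hinge: stays where it is left, about 1 N at the knob moves it. Starts shut or ajar
- bar_hinge (a point): on the bar's hinge axis, which is parallel to the carrier's y, at x = 56, z = 135 mm of the carrier
- bar_knob (a point): centre of the black round knob at the bar's free end, 133 mm from the hinge (at x = -77, z = 135 mm of the carrier when closed). A cylinder of 22 mm diameter, 30 mm long along the carrier's y: it can be pinched across its 30 mm from above at every angle of the bar
- lube_can: red can, 60 mm diameter, 130 mm tall, bystander; origin under its centre
- cassette: steel sprocket cassette, 110 mm diameter, 40 mm tall, bystander; origin under its centre
- wrench: steel spanner 200 mm long lying on the bench, bystander
- screwdriver: screwdriver 200 mm long with blue handle lying on the bench, bystander
- parts_pot: white plastic pot, 90 mm diameter, 70 mm tall, bystander; origin under its centre
- cleaner: yellow bottle, 60 mm diameter, 160 mm tall, bystander; origin under its centre
Things that resemble listed ones, but are neither listed nor needed, are in the scene too. What is shaped like the board_red but orange or pink is not meant.

How it is judged:
By the outcome, as a careful person would: the job done as asked, in the order asked, and still so for the second after the job is handed in, with the robot touching nothing.
It also fails if it takes over 72 s, if anything falls off the work surface, if the arm or the gripper's body presses on something with over 40 N, if the wrist force passes 120 N, or if a joint passes its speed limit or range.

## Working session

There is one attempt and no reset: what is moved stays moved. The work goes in short steps, Python scripts to look and compute and a shell command to move; the robot and the scene stay as the last step left them, time stands still between calls to the robot, and variables do not carry over. Pictures are saved under pics/ and viewed, at most 10 in all, crops included, and the job is handed in when it is done.

```bash
ls; mkdir -p pics
python3 - <<'E'
from rig import env
import cv2,numpy as np
np.set_printoptions(precision=4,suppress=True)
o=env.get_obs();print(o['time_s'],o['position'],o['tcp_rot'],o['width'])
for c in('side','top'):
    d=env.camera(c);cv2.imwrite(f'pics/{c}0.png',d['img'][:,:,::-1]);print(c,d['K'],d['world_from_camera'])
    for t in('rack','board_red','board_blue','board_white','carrier','bar','bar_knob','lube_can','cassette','parts_pot','cleaner','wrench','screwdriver'):
        print(t,[(np.round(r['xyz'],3).tolist(),round(r['p'],2)) for r in env.boxes_of(c,t)])
    print('TIPS')
    for t in('rack','rack_slot','board_red','board_red_strip','board_blue','board_white','carrier','carrier_pocket','bar_hinge','bar_knob'):
        print(t,[(np.round(r['xyz'],3).tolist(),round(r['p'],2)) for r in env.tip_of(c,t)])
E
```

```text
pics
0.0 [ 0.2558 -0.5971  0.2304] [[ 0.9192  0.3938 -0.0007]
 [ 0.3938 -0.9192  0.0014]
 [-0.0001 -0.0016 -1.    ]] 0.08524656388915407
side [[384.7078   0.     276.9115]
 [  0.     384.7078 202.5969]
 [  0.       0.       1.    ]] [[-0.9636 -0.1608  0.2134  0.3504]
 [-0.2664  0.5164 -0.8139  0.7858]
 [ 0.0207 -0.8411 -0.5405  0.6237]
 [ 0.      0.      0.      1.    ]]
rack [([0.632, -0.175, 0.059], 0.58)]
board_red [([0.464, -0.284, 0.012], 0.68), ([0.334, -0.392, 0.01], 0.68), ([0.609, -0.309, 0.161], 0.63), ([0.288, -0.224, 0.006], 0.57)]
board_blue [([0.761, 0.207, 0.044], 0.75), ([0.607, -0.186, 0.144], 0.59)]
board_white [([0.604, -0.244, 0.162], 0.54)]
carrier [([0.548, 0.249, 0.043], 0.83), ([0.362, 0.268, 0.02], 0.36)]
bar [([0.53, 0.238, 0.151], 0.58)]
bar_knob [([0.525, 0.23, 0.151], 0.6)]
lube_can [([0.615, 0.033, 0.083], 0.71), ([0.769, -0.027, 0.02], 0.63)]
cassette [([0.77, -0.028, 0.02], 0.93)]
parts_pot [([0.761, 0.206, 0.045], 0.83)]
cleaner [([0.774, -0.21, 0.079], 0.56), ([0.528, 0.235, 0.148], 0.32)]
wrench [([0.394, -0.007, 0.005], 0.62)]
screwdriver [([0.366,
[... 1805 characters left out ...]
8)]
board_red [([0.341, -0.215, 0.003], 0.63), ([0.343, -0.343, 0.002], 0.59), ([0.413, -0.297, 0.001], 0.56), ([0.653, -0.309, 0.073], 0.55)]
board_red_strip [([0.6, -0.312, 0.157], 0.9), ([0.251, -0.252, 0.006], 0.89), ([0.51, -0.286, 0.006], 0.86)]
board_blue [([0.645, -0.184, 0.075], 0.66)]
board_white [([0.649, -0.249, 0.069], 0.88)]
carrier [([0.552, 0.239, -0.003], 0.77), ([0.762, 0.206, 0.003], 0.4), ([0.649, -0.248, 0.071], 0.27)]
carrier_pocket [([0.553, 0.232, 0.013], 0.82), ([0.61, 0.249, 0.137], 0.34)]
bar_hinge [([0.608, 0.25, 0.136], 0.69), ([0.777, -0.048, -0.001], 0.34)]
bar_knob [([0.479, 0.215, 0.154], 0.91), ([0.553, 0.238, -0.004], 0.68), ([0.776, -0.051, -0.002], 0.68)]
```

View pics/top0.png

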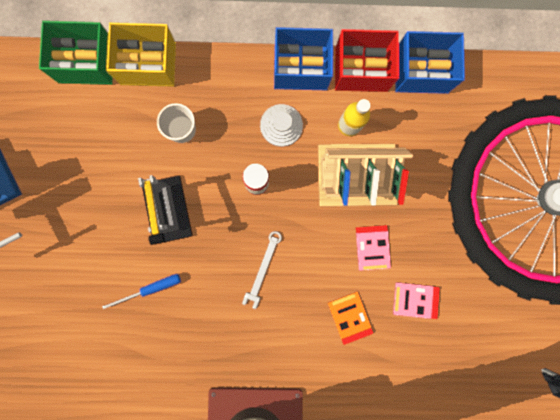

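View pics/side0.png

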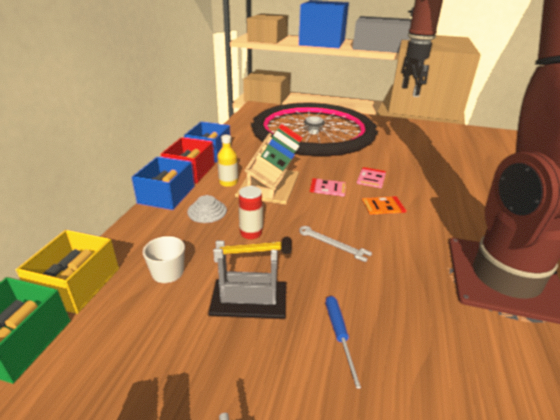

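The top view shows the rack at about (362,177), with the red strip in its right slot at (402,183). The carrier is at (165,210) with its yellow bar at (152,207) and its knob towards the robot. The side view shows the bar slightly raised, with the knob at (287,245). Pink and orange decoys lie on the bench. Next I'll refine the poses with depth.

```bash
cat > h.py <<'E'
from rig import env
import numpy as np,cv2
np.set_printoptions(precision=4,suppress=True)
def cloud(c):
    d=env.camera(c);z=d['range_z'];v,u=np.nonzero(z>0);K=d['K'];Z=z[v,u]
    p=np.c_[(u-K[0,2])/K[0,0]*Z,(v-K[1,2])/K[1,1]*Z,Z,np.ones(len(Z))]@d['world_from_camera'].T
    hsv=cv2.cvtColor(d['img'],cv2.COLOR_RGB2HSV)[v,u].astype(int)
    return p[:,:3],hsv,d
def box(p,c,r): return np.all(np.abs(p-np.array(c))<np.array(r),1)
def pca(p):
    m=np.median(p,0);q=p[np.linalg.norm(p-m,axis=1)<.15];m=q.mean(0);return m,np.linalg.svd(q-m,full_matrices=False)[2]
E
python3 - <<'E'
from h import *
for c in('side','top'):
    p,h,d=cloud(c);print('==',c)
    H,S,V=h.T
    red=((H<8)|(H>172))&(S>130)&(V>60)
    m=red&box(p,(.605,-.31,.16),(.06,.03,.045));q=p[m]
    print('red',len(q),q.min(0),q.max(0));mm,vt=pca(q);print(mm,vt[0])
    m=(H>15)&(H<40)&(S>150)&(V>80)&box(p,(.54,.235,.15),(.1,.05,.03));q=p[m]
    mm,vt=pca(q);print('bar',len(q),mm,vt[0],'yaw',np.degrees(np.arctan2(vt[0][1],vt[0][0])),'el',np.degrees(np.arcsin(vt[0][2])),q.min(0),q.max(0))
    m=(V<70)&box(p,(.479,.216,.155),(.03,.035,.03));q=p[m];print('knob',len(q),q.mean(0),q.min(0),q.max(0))
    m=(V<70)&box(p,(.55,.235,.005),(.13,.1,.009));r=cv2.minAreaRect(p[m][:,:2].astype(np.float32));print('foot',m.sum(),r)
    m=box(p,(.55,.235,.09),(.12,.08,.06));q=p[m]
    m=box(p,(.57,-.245,.15),(.15,.11,.08));q=p[m];print('rackreg',q.min(0),q.max(0))
    for nm,cc in(('blue',(H>100)&(H<130)&(S>130)),):
        m=cc&box(p,(.605,-.185,.16),(.06,.03,.045));q=p[m];mm,vt=pca(q);print(nm,len(q),mm,vt[0],q.min(0),q.max(0))
    im=d['img']
    x,y,w,hh=(200,120,160,100) if c=='side' else (310,135,110,80)
    cv2.imwrite(f'pics/r_{c}.png',cv2.resize(im[y:y+hh,x:x+w,::-1],None,fx=4,fy=4,interpolation=cv2.INTER_CUBIC))
E
```

```text
== side
red 131 [ 0.5647 -0.318   0.1382] [ 0.6361 -0.3017  0.1867]
[ 0.6009 -0.3078  0.1634] [-0.8636 -0.0369 -0.5028]
bar 453 [0.5428 0.2373 0.147 ] [ 0.9623  0.2285 -0.1477] yaw 13.36028642950871 el -8.493114464544618 [0.4846 0.2165 0.1323] [0.6036 0.2547 0.1601]
knob 123 [0.4767 0.2266 0.1596] [0.4677 0.2097 0.145 ] [0.4867 0.2352 0.1666]
foot 1209 ((0.5509892702102661, 0.23790457844734192), (0.1541072279214859, 0.09934751689434052), 13.483794212341309)
rackreg [ 0.5612 -0.3393  0.07  ] [ 0.6991 -0.1465  0.1878]
blue 148 [ 0.5961 -0.1844  0.1631] [-0.8663 -0.0287 -0.4988] [ 0.5619 -0.1933  0.1409] [ 0.6288 -0.1788  0.1866]
== top
red 231 [ 0.5634 -0.3182  0.1418] [ 0.6361 -0.3066  0.19  ]
[ 0.6008 -0.3113  0.1682] [-0.8737 -0.02   -0.486 ]
bar 358 [0.5462 0.2329 0.149 ] [-0.9605 -0.2326  0.153 ] yaw -166.38774891522812 el 8.798268189488208 [0.4878 0.2131 0.1207] [0.6047 0.2576 0.1614]
knob 130 [0.4788 0.214  0.1628] [0.4686 0.2007 0.1478] [0.4903 0.23   0.1672]
foot 855 ((0.5509613752365112, 0.23290763795375824), (0.15492670238018036, 0.09680529683828354), 14.167280197143555)
rackreg [ 0.559  -0.3452  0.07  ] [ 0.7008 -0.1528  0.1906]
blue 167 [ 0.5974 -0.1872  0.1695] [-0.8746 -0.0231 -0.4842] [ 0.5609 -0.1927  0.1408] [ 0.6311 -0.1832  0.1905]
```

```bash
cat >> h.py <<'E'
YC,YR=13.6,1.9
C=np.array([.551,.236,0]);cx=np.array([np.cos(np.radians(YC)),np.sin(np.radians(YC)),0]);cy=np.array([-cx[1],cx[0],0])
def car(x,y,z): return C+x*cx+y*cy+np.array([0,0,z])
def knob(th): return car(.056-.133*np.cos(th),0,.135+.133*np.sin(th))
def rows(*targets,yaw=None):   # grasp-point world targets -> tool shifts (m), TCP 19 mm below
    o=env.get_obs();R=np.array(o['tcp_rot']);p=np.array(o['position']);y0=np.degrees(np.arctan2(R[1,0],R[0,0]))
    print('t',o['time_s'],'tcp',p,'yaw',round(y0,2),'w',round(o['width'],4),'gf',o['grip_force'],'F',np.array(o['contact_force']))
    for t in targets:
        print(np.round(t,4),'->',np.round(R.T@(np.array(t)-[0,0,.019]-p),4), '' if yaw is None else f'spin {(y0-yaw)/45:.3f}')
E
python3 - <<'E'
from h import *
rows((.52,-.3,.4),(.5,0,.4),knob(.15)+[0,0,.1],yaw=YC)
E
```

```text
t 2.5 tcp [ 0.256  -0.5975  0.2313] yaw 23.19 w 0.0853 gf 0.0 F [-0.309  -0.8078  0.1196]
[ 0.52 -0.3   0.4 ] -> [ 0.3598 -0.1695 -0.1497] spin 0.213
[0.5 0.  0.4] -> [ 0.4596 -0.4531 -0.1497] spin 0.213
[0.4776 0.2182 0.2549] -> [ 0.525  -0.6625 -0.0045] spin 0.213
```

```bash
python3 -m creep '[{"fingers":0.6,"xyz":[0,0,-0.12],"spin":0},{"fingers":0.6,"xyz":[0.05,-0.02,-0.15],"spin":0},{"fingers":0.6,"xyz":[0.36,-0.17,-0.15],"spin":0.213},{"fingers":0.6,"xyz":[0.36,-0.17,-0.15],"spin":0.213},{"fingers":0.6,"xyz":[0.36,-0.17,-0.15],"spin":0.213},{"fingers":0.6,"xyz":[0.36,-0.17,-0.15],"spin":0.213},{"fingers":0.6,"xyz":[0.36,-0.17,-0.15],"spin":0.213},{"fingers":0.6,"xyz":[0.36,-0.17,-0.15],"spin":0.213},{"fingers":0.6,"xyz":[0.46,-0.45,-0.15],"spin":0.213},{"fingers":0.6,"xyz":[0.46,-0.45,-0.15],"spin":0.213},{"fingers":0.6,"xyz":[0.46,-0.45,-0.15],"spin":0.213},{"fingers":0.6,"xyz":[0.46,-0.45,-0.15],"spin":0.213}]' 30
python3 - <<'E'
from h import *
rows((.5,0,.4),knob(.15)+[0,0,.1],knob(.15),yaw=YC)
E
```

```text
time_s: 3.5
position: [0.46, -0.2349, 0.3667]
tcp_rot: [[0.972, 0.235, 0.0], [0.235, -0.972, -0.0], [0.0, 0.0, -1.0]]
contact_force: [0.6, -0.1, 0.4]
width: 0.0513
grip_force: 0.0
t 3.5 tcp [ 0.46   -0.2349  0.3667] yaw 13.61 w 0.0513 gf 0.0 F [ 0.5752 -0.0504  0.4011]
[0.5 0.  0.4] -> [ 0.0942 -0.2188 -0.0144] spin 0.000
[0.4776 0.2182 0.2549] -> [ 0.1238 -0.4363  0.1307] spin 0.000
[0.4776 0.2182 0.1549] -> [ 0.1237 -0.4363  0.2307] spin 0.000
```

```bash
python3 -m creep '[{"fingers":0.6,"xyz":[0.094,-0.219,0],"spin":0},{"fingers":0.6,"xyz":[0.094,-0.219,0],"spin":0},{"fingers":0.6,"xyz":[0.094,-0.219,0],"spin":0},{"fingers":0.6,"xyz":[0.094,-0.219,0],"spin":0},{"fingers":0.6,"xyz":[0.124,-0.436,0.13],"spin":0},{"fingers":0.6,"xyz":[0.124,-0.436,0.13],"spin":0},{"fingers":0.6,"xyz":[0.124,-0.436,0.13],"spin":0},{"fingers":0.6,"xyz":[0.124,-0.436,0.13],"spin":0},{"fingers":0.6,"xyz":[0.124,-0.436,0.13],"spin":0},{"fingers":0.6,"xyz":[0.124,-0.436,0.13],"spin":0},{"fingers":0.6,"xyz":[0.124,-0.436,0.13],"spin":0},{"fingers":0.6,"xyz":[0.124,-0.436,0.13],"spin":0}]'
python3 - <<'E'
from h import *
rows(knob(.15)+[0,0,.1],knob(.15),yaw=YC)
E
```

```text
time_s: 4.5
position: [0.4762, 0.2201, 0.2352]
tcp_rot: [[0.971, 0.239, -0.001], [0.239, -0.971, 0.001], [-0.001, -0.001, -1.0]]
contact_force: [0.7, 0.3, 0.2]
width: 0.051
grip_force: 0.0
t 4.5 tcp [0.4762 0.2201 0.2352] yaw 13.81 w 0.051 gf 0.0 F [0.7091 0.3024 0.2265]
[0.4776 0.2182 0.2549] -> [ 0.001   0.0021 -0.0007] spin 0.005
[0.4776 0.2182 0.1549] -> [0.001  0.0022 0.0993] spin 0.005
```

```bash
python3 -m creep '[{"fingers":0.6,"xyz":[0.001,0.001,0.04],"spin":0},{"fingers":0.6,"xyz":[0.001,0.001,0.08],"spin":0},{"fingers":0.6,"xyz":[0.001,0.001,0.102],"spin":0},{"fingers":0.6,"xyz":[0.001,0.001,0.102],"spin":0},{"fingers":0.2,"xyz":[0.001,0.001,0.102],"spin":0},{"fingers":0.2,"xyz":[0.001,0.001,0.102],"spin":0},{"fingers":0.2,"xyz":[0.001,0.001,0.102],"spin":0},{"fingers":0.2,"xyz":[0.001,0.001,0.102],"spin":0},{"fingers":0.2,"xyz":[0.001,0.001,0.102],"spin":0},{"fingers":0.2,"xyz":[0.001,0.001,0.102],"spin":0}]' 25
python3 - <<'E'
from h import *
print(knob(.15))
rows(*[knob(.15+i*.16) for i in range(1,12)],knob(1.9))
E
```

```text
time_s: 5.33
position: [0.4794, 0.217, 0.1366]
tcp_rot: [[0.972, 0.236, 0.002], [0.236, -0.972, 0.002], [0.003, -0.002, -1.0]]
contact_force: [-3.2, 4.7, -2.6]
width: 0.0295
grip_force: 29.9
[0.4776 0.2182 0.1549]
t 5.3333 tcp [0.4794 0.217  0.1366] yaw 13.65 w 0.0295 gf 29.933607280254364 F [-3.2147  4.7479 -2.643 ]
[0.4823 0.2194 0.1756] -> [ 0.0034 -0.0016 -0.0199] 
[0.4902 0.2213 0.1952] -> [ 0.0116 -0.0017 -0.0396] 
[0.501  0.2239 0.2134] -> [ 0.0227 -0.0017 -0.0577] 
[0.5144 0.2272 0.2295] -> [ 0.0366 -0.0017 -0.0737] 
[0.5302 0.231  0.2432] -> [ 0.0529 -0.0017 -0.0874] 
[0.5479 0.2353 0.2541] -> [ 0.0712 -0.0017 -0.0983] 
[0.5671 0.2399 0.262 ] -> [ 0.0909 -0.0017 -0.1062] 
[0.5873 0.2448 0.2667] -> [ 0.1117 -0.0017 -0.1108] 
[0.6079 0.2498 0.268 ] -> [ 0.1329 -0.0017 -0.112 ] 
[0.6285 0.2547 0.2659] -> [ 0.154  -0.0017 -0.1098] 
[0.6484 0.2596 0.2604] -> [ 0.1746 -0.0016 -0.1043] 
[0.6472 0.2593 0.2609] -> [ 0.1733 -0.0016 -0.1048]
```

```bash
python3 -m creep '[{"fingers":0.2,"xyz":[0.005,0,-0.022],"spin":0},{"fingers":0.2,"xyz":[0.013,0,-0.042],"spin":0},{"fingers":0.2,"xyz":[0.024,0,-0.06],"spin":0},{"fingers":0.2,"xyz":[0.038,0,-0.076],"spin":0},{"fingers":0.2,"xyz":[0.054,0,-0.09],"spin":0},{"fingers":0.2,"xyz":[0.073,0,-0.101],"spin":0},{"fingers":0.2,"xyz":[0.092,0,-0.109],"spin":0},{"fingers":0.2,"xyz":[0.113,0,-0.113],"spin":0},{"fingers":0.2,"xyz":[0.134,0,-0.114],"spin":0},{"fingers":0.2,"xyz":[0.155,0,-0.112],"spin":0},{"fingers":0.2,"xyz":[0.173,0,-0.107],"spin":0},{"fingers":0.2,"xyz":[0.173,0,-0.107],"spin":0}]'
python3 - <<'E'
from h import *
rows(knob(1.85))
E
```

```text
time_s: 6.33
position: [0.6507, 0.2586, 0.2448]
tcp_rot: [[0.972, 0.235, 0.006], [0.235, -0.972, 0.006], [0.007, -0.004, -1.0]]
contact_force: [2.0, 3.0, 7.4]
width: 0.0299
grip_force: 27.6
t 6.3333 tcp [0.6507 0.2586 0.2448] yaw 13.6 w 0.0299 gf 27.626718878746033 F [2.0215 3.0013 7.3512]
[0.6411 0.2578 0.2628] -> [-0.0095 -0.0015  0.0009]
```

```bash
python3 -m creep '[{"fingers":0.6,"xyz":[0,0,0],"spin":0},{"fingers":0.6,"xyz":[0,0,0],"spin":0},{"fingers":0.6,"xyz":[0,0,0],"spin":0},{"fingers":0.6,"xyz":[0,0,-0.04],"spin":0},{"fingers":0.6,"xyz":[0,0,-0.08],"spin":0},{"fingers":0.6,"xyz":[-0.183,0.542,-0.1],"spin":0.26},{"fingers":0.6,"xyz":[-0.183,0.542,-0.1],"spin":0.26},{"fingers":0.6,"xyz":[-0.183,0.542,-0.1],"spin":0.26},{"fingers":0.6,"xyz":[-0.183,0.542,-0.1],"spin":0.26},{"fingers":0.6,"xyz":[-0.183,0.542,-0.1],"spin":0.26},{"fingers":0.6,"xyz":[-0.183,0.542,-0.1],"spin":0.26},{"fingers":0.6,"xyz":[-0.183,0.542,-0.1],"spin":0.26}]'
python3 - <<'E'
from h import *
p,h,d=cloud('side');cv2.imwrite('pics/bar1.png',cv2.resize(d['img'][200:330,180:320,::-1],None,fx=4,fy=4))
H,S,V=h.T
m=(H>15)&(H<40)&(S>150)&(V>80)&box(p,(.63,.25,.2),(.08,.05,.08));mm,vt=pca(p[m]);print('bar',m.sum(),mm,vt[0])
rows((.601,-.3115,.1616+.1),(.601,-.3115,.1616),yaw=YR)
E
```

```text
time_s: 7.33
position: [0.6205, -0.0368, 0.3327]
tcp_rot: [[0.999, 0.033, 0.001], [0.033, -0.999, -0.001], [0.001, 0.001, -1.0]]
contact_force: [0.9, 0.4, 0.3]
width: 0.0512
grip_force: 0.0
bar 318 [0.6213 0.2578 0.1969] [-0.2603 -0.0763 -0.9625]
t 7.3833 tcp [ 0.6203 -0.0483  0.3328] yaw 1.21 w 0.0514 gf 0.0 F [ 2.068  -8.7873  0.9854]
[ 0.601  -0.3115  0.2616] -> [-0.0249  0.2622  0.0918] spin -0.015
[ 0.601  -0.3115  0.1616] -> [-0.025   0.2616  0.1918] spin -0.015
```

View pics/bar1.png

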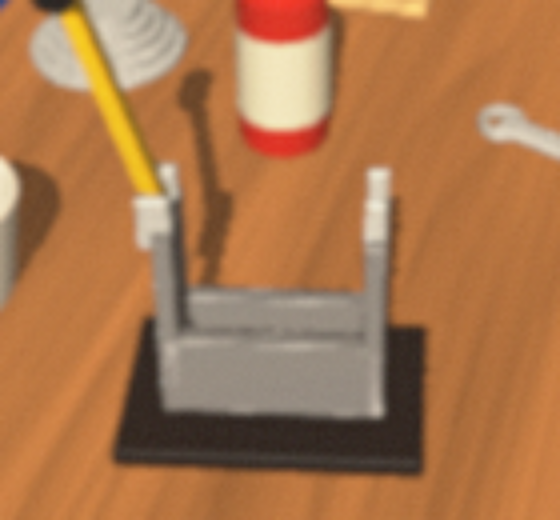

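View pics/r_side.png

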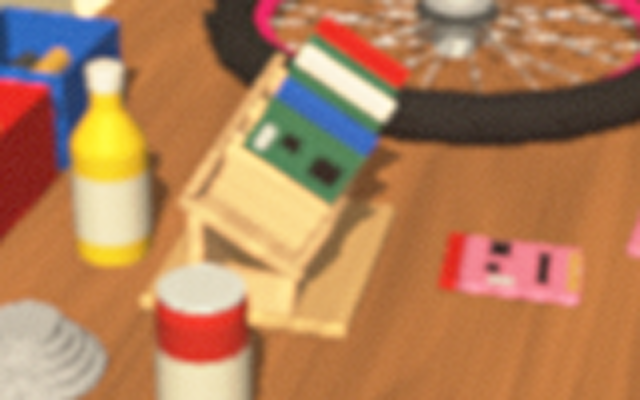

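The bar now leans back past upright: in bar1 it goes up-left from the hinge at (150,195), and the pocket is open. The rack crop shows the red strip at (360,50) in the slot farthest from that camera. Next I'll move over it.

```bash
python3 -m creep '[{"fingers":0.6,"xyz":[-0.025,0.262,0],"spin":-0.015},{"fingers":0.6,"xyz":[-0.025,0.262,0],"spin":-0.015},{"fingers":0.6,"xyz":[-0.025,0.262,0],"spin":-0.015},{"fingers":0.6,"xyz":[-0.025,0.262,0],"spin":-0.015},{"fingers":0.6,"xyz":[-0.025,0.262,0],"spin":-0.015},{"fingers":0.6,"xyz":[-0.025,0.262,0],"spin":-0.015},{"fingers":0.6,"xyz":[-0.025,0.262,0.09],"spin":-0.015},{"fingers":0.6,"xyz":[-0.025,0.262,0.09],"spin":-0.015},{"fingers":0.6,"xyz":[-0.025,0.262,0.09],"spin":-0.015},{"fingers":0.6,"xyz":[-0.025,0.262,0.09],"spin":-0.015}]'
python3 - <<'E'
from h import *
rows((.601,-.3115,.1616),yaw=YR)
E
```

```text
time_s: 8.22
position: [0.6032, -0.2969, 0.239]
tcp_rot: [[0.999, 0.044, -0.006], [0.044, -0.999, 0.002], [-0.005, -0.003, -1.0]]
contact_force: [-0.3, 0.5, -0.1]
width: 0.0513
grip_force: 0.0
t 8.2167 tcp [ 0.6032 -0.2969  0.239 ] yaw 2.53 w 0.0513 gf 0.0 F [-0.3417  0.487  -0.1368]
[ 0.601  -0.3115  0.1616] -> [-0.0024  0.0147  0.0964] spin 0.014
```

```bash
python3 -m creep '[{"fingers":0.6,"xyz":[-0.002,0.0147,0.02],"spin":0.014},{"fingers":0.6,"xyz":[-0.002,0.0147,0.05],"spin":0.014},{"fingers":0.6,"xyz":[-0.002,0.0147,0.08],"spin":0.014},{"fingers":0.6,"xyz":[-0.002,0.0147,0.096],"spin":0.014},{"fingers":0.6,"xyz":[-0.002,0.0147,0.096],"spin":0.014},{"fingers":0,"xyz":[-0.002,0.0147,0.096],"spin":0.014},{"fingers":0,"xyz":[-0.002,0.0147,0.096],"spin":0.014},{"fingers":0,"xyz":[-0.002,0.0147,0.096],"spin":0.014},{"fingers":0,"xyz":[-0.002,0.0147,0.096],"spin":0.014},{"fingers":0,"xyz":[-0.002,0.0147,0.096],"spin":0.014},{"fingers":0,"xyz":[-0.002,0.0147,0.096],"spin":0.014},{"fingers":0,"xyz":[-0.002,0.0147,0.096],"spin":0.014}]' 25
python3 - <<'E'
from h import *
rows((.601,-.3115,.1616),yaw=YR)
E
```

```text
time_s: 9.22
position: [0.6052, -0.3124, 0.1485]
tcp_rot: [[0.999, 0.034, 0.004], [0.034, -0.999, -0.002], [0.004, 0.002, -1.0]]
contact_force: [-1.4, 0.4, 6.0]
width: 0.0094
grip_force: 27.4
t 9.2167 tcp [ 0.6052 -0.3124  0.1485] yaw 1.94 w 0.0094 gf 27.3776713013649 F [-1.3865  0.3804  5.9951]
[ 0.601  -0.3115  0.1616] -> [-0.0042 -0.0011  0.0059] spin 0.001
```

```bash
python3 -m creep '[{"fingers":0,"xyz":[-0.005,0,-0.0087],"spin":0},{"fingers":0,"xyz":[-0.01,0,-0.0173],"spin":0},{"fingers":0,"xyz":[-0.015,0,-0.026],"spin":0},{"fingers":0,"xyz":[-0.02,0,-0.0346],"spin":0},{"fingers":0,"xyz":[-0.025,0,-0.0433],"spin":0},{"fingers":0,"xyz":[-0.03,0,-0.052],"spin":0},{"fingers":0,"xyz":[-0.035,0,-0.0606],"spin":0},{"fingers":0,"xyz":[-0.04,0,-0.0693],"spin":0},{"fingers":0,"xyz":[-0.045,0,-0.1],"spin":0},{"fingers":0,"xyz":[-0.045,0,-0.13],"spin":0},{"fingers":0,"xyz":[-0.045,0,-0.15],"spin":0},{"fingers":0,"xyz":[-0.045,0,-0.16],"spin":0}]'
python3 - <<'E'
from h import *
p,h,d=cloud('side');cv2.imwrite('pics/lift.png',cv2.resize(d['img'][60:240,200:380,::-1],None,fx=3,fy=3))
rows(car(-.03,0,.25),yaw=YC)
E
```

```text
time_s: 10.22
position: [0.5592, -0.3138, 0.3095]
tcp_rot: [[0.999, 0.034, 0.003], [0.034, -0.999, -0.002], [0.003, 0.002, -1.0]]
contact_force: [0.0, 1.3, -1.1]
width: 0.0093
grip_force: 26.4
t 10.2667 tcp [ 0.5595 -0.3138  0.3099] yaw 1.93 w 0.0092 gf 26.37323409318924 F [-0.9194  0.1958  1.2944]
[0.5218 0.2289 0.25  ] -> [-0.0197 -0.544   0.0775] spin -0.259
```

View pics/lift.png

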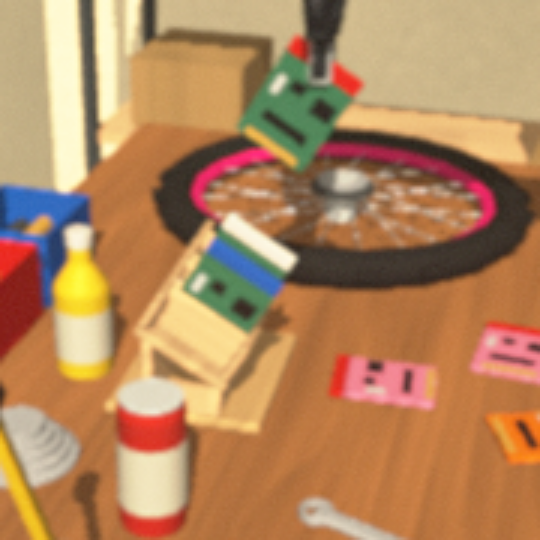

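The lift picture shows the board out of the rack, gripped at its strip at (318,75) and still tilted 30°. White and blue remain in their slots. The tool can't tilt, so I'll turn the board upright in the grip by pressing its lower corner gently against the outer face of the carrier's front end wall.

Run:
```python
from h import *
rows(car(-.16,0,.325),yaw=YC)
```

```text
t 10.2667 tcp [ 0.5595 -0.3138  0.3099] yaw 1.93 w 0.0092 gf 26.37323409318924 F [-0.9194  0.1958  1.2944]
[0.3955 0.1984 0.325 ] -> [-0.1467 -0.5175  0.002 ] spin -0.259
```

```bash
python3 -m creep '[{"fingers":0,"xyz":[-0.01,-0.035,0],"spin":-0.05},{"fingers":0,"xyz":[-0.02,-0.07,0],"spin":-0.1},{"fingers":0,"xyz":[-0.03,-0.105,0],"spin":-0.15},{"fingers":0,"xyz":[-0.04,-0.14,0],"spin":-0.2},{"fingers":0,"xyz":[-0.05,-0.175,0],"spin":-0.259},{"fingers":0,"xyz":[-0.06,-0.21,0],"spin":-0.259},{"fingers":0,"xyz":[-0.07,-0.245,0],"spin":-0.259},{"fingers":0,"xyz":[-0.08,-0.28,0],"spin":-0.259},{"fingers":0,"xyz":[-0.09,-0.315,0],"spin":-0.259},{"fingers":0,"xyz":[-0.1,-0.35,0],"spin":-0.259},{"fingers":0,"xyz":[-0.11,-0.385,0],"spin":-0.259},{"fingers":0,"xyz":[-0.12,-0.42,0],"spin":-0.259}]'
python3 - <<'E'
from h import *
rows(car(-.155,0,.25),car(-.155,0,.17),yaw=YC)
E
```

```text
time_s: 11.27
position: [0.4232, 0.1035, 0.3044]
tcp_rot: [[0.972, 0.235, -0.002], [0.235, -0.972, -0.001], [-0.002, 0.0, -1.0]]
contact_force: [0.8, -0.4, -1.5]
width: 0.0097
grip_force: 26.3
t 11.2667 tcp [0.4232 0.1035 0.3044] yaw 13.58 w 0.0097 gf 26.31708115339279 F [ 0.8394 -0.4293 -1.5119]
[0.4003 0.1996 0.25  ] -> [ 0.0005 -0.0988  0.0734] spin -0.000
[0.4003 0.1996 0.17  ] -> [ 0.0006 -0.0988  0.1534] spin -0.000
```

```bash
python3 -m creep '[{"fingers":0,"xyz":[0,-0.03,0],"spin":0},{"fingers":0,"xyz":[0,-0.06,0],"spin":0},{"fingers":0,"xyz":[0,-0.085,0],"spin":0},{"fingers":0,"xyz":[0,-0.099,0.02],"spin":0},{"fingers":0,"xyz":[0,-0.099,0.05],"spin":0},{"fingers":0,"xyz":[0,-0.099,0.08],"spin":0},{"fingers":0,"xyz":[0,-0.099,0.11],"spin":0},{"fingers":0,"xyz":[0,-0.099,0.14],"spin":0},{"fingers":0,"xyz":[0,-0.099,0.153],"spin":0},{"fingers":0,"xyz":[0,-0.099,0.153],"spin":0}]'
python3 - <<'E'
from h import *
p,h,d=cloud('side');cv2.imwrite('pics/front.png',cv2.resize(d['img'][150:350,180:400,::-1],None,fx=3,fy=3))
H,S,V=h.T
m=(H>45)&(H<95)&(S>80)&box(p,(.46,.21,.12),(.09,.05,.08));q=p[m]-C
xx,yy,zz=q@cx,q@cy,q[:,2];print(m.sum(),'x',np.percentile(xx,[1,99]),'y',np.percentile(yy,[5,50,95]),'z',np.percentile(zz,[1,99]))
r=cv2.minAreaRect(np.c_[xx,zz].astype(np.float32));print(r)
rows(car(-.138,0,.17),car(-.091,0,.17),yaw=YC)
E
```

```text
time_s: 12.1
position: [0.3986, 0.197, 0.1487]
tcp_rot: [[0.972, 0.235, -0.007], [0.235, -0.972, -0.002], [-0.007, 0.0, -1.0]]
contact_force: [-0.3, -0.8, -1.7]
width: 0.0094
grip_force: 26.3
860 x [-0.1819 -0.0822] y [0.0002 0.0019 0.0035] z [0.069  0.1668]
((-0.13217918574810028, 0.11489428579807281), (0.07940009981393814, 0.08929409831762314), 30.617969512939453)
t 12.15 tcp [0.3998 0.1977 0.1508] yaw 13.62 w 0.0096 gf 26.299644112586975 F [-0.0029  0.0255 -0.1927]
[0.4169 0.2036 0.17  ] -> [ 0.018  -0.0016 -0.0003] spin 0.001
[0.4626 0.2146 0.17  ] -> [ 0.065  -0.0016 -0.0005] spin 0.001
```

View pics/front.png

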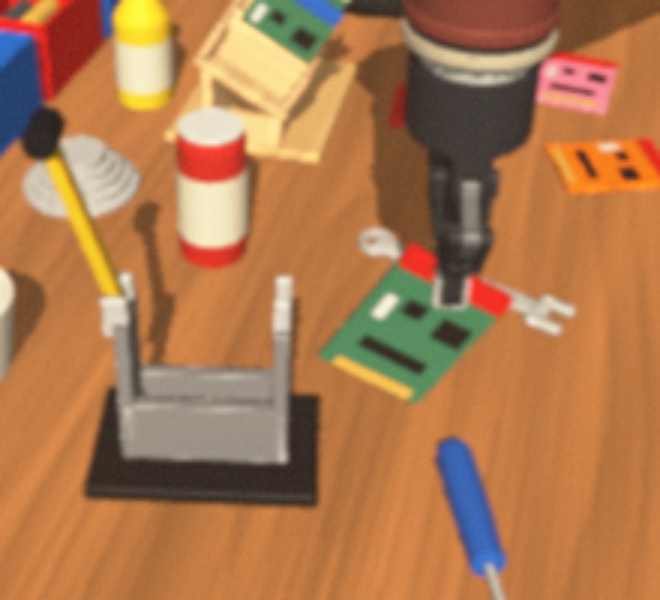

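In the front picture the board hangs tilted (lower-right corner at (325,355)), clear of the front wall (285,400). Measured tilt is 30.6°. Pushing slowly.

```bash
python3 -m creep '[{"fingers":0,"xyz":[0.01,0,0],"spin":0},{"fingers":0,"xyz":[0.016,0,0],"spin":0},{"fingers":0,"xyz":[0.021,0,0],"spin":0},{"fingers":0,"xyz":[0.026,0,0],"spin":0},{"fingers":0,"xyz":[0.031,0,0],"spin":0},{"fingers":0,"xyz":[0.036,0,0],"spin":0},{"fingers":0,"xyz":[0.041,0,0],"spin":0},{"fingers":0,"xyz":[0.046,0,0],"spin":0},{"fingers":0,"xyz":[0.05,0,0],"spin":0},{"fingers":0,"xyz":[0.054,0,0],"spin":0}]'
cat > m.py <<'E'
from h import *
import sys
p,h,d=cloud('side')
H,S,V=h.T
m=(H>45)&(H<95)&(S>80)&box(p,car(float(sys.argv[1]),0,float(sys.argv[2])),(.09,.06,.1));q=p[m]-C
xx,yy,zz=q@cx,q@cy,q[:,2];print(m.sum(),'x',np.percentile(xx,[1,99]),'y',np.percentile(yy,[5,50,95]),'z',np.percentile(zz,[1,99]))
print(cv2.minAreaRect(np.c_[xx,zz].astype(np.float32)))
if len(sys.argv)>3: cv2.imwrite(sys.argv[3],cv2.resize(d['img'][150:350,180:400,::-1],None,fx=3,fy=3))
E
python3 m.py -.09 .12
python3 -c "
from h import *
rows(car(-.091,0,.17),car(0,0,.17),yaw=YC)"
```

```text
time_s: 12.98
position: [0.4536, 0.2112, 0.1534]
tcp_rot: [[0.972, 0.235, -0.001], [0.235, -0.972, -0.001], [-0.001, 0.0, -1.0]]
contact_force: [-4.5, -1.1, 1.9]
width: 0.0098
grip_force: 28.0
818 x [-0.1424 -0.0602] y [0.0013 0.0027 0.0045] z [0.0748 0.1619]
((-0.10103066265583038, 0.11639091372489929), (0.07852550595998764, 0.0890849381685257), 8.057794570922852)
t 13.0333 tcp [0.4544 0.2112 0.1534] yaw 13.58 w 0.0096 gf 27.48386263847351 F [-2.9144 -0.6284 -0.4627]
[0.4626 0.2146 0.17  ] -> [ 0.0088 -0.0014  0.0024] spin -0.000
[0.551 0.236 0.17 ] -> [ 0.0998 -0.0014  0.0023] spin -0.000
```

```bash
python3 -m creep '[{"fingers":0,"xyz":[0.004,0,0],"spin":0},{"fingers":0,"xyz":[0.008,0,0],"spin":0},{"fingers":0,"xyz":[0.011,0,0],"spin":0},{"fingers":0,"xyz":[0.014,0,0],"spin":0},{"fingers":0,"xyz":[0.016,0,0],"spin":0},{"fingers":0,"xyz":[0.016,0,0],"spin":0}]'
python3 m.py -.09 .12
python3 -c "
from h import *
rows(car(-.091,0,.17),car(0,0,.17),yaw=YC)"
```

```text
time_s: 13.53
position: [0.469, 0.2149, 0.1527]
tcp_rot: [[0.972, 0.235, -0.002], [0.235, -0.972, -0.001], [-0.002, 0.0, -1.0]]
contact_force: [-7.6, -3.1, 5.3]
width: 0.0094
grip_force: 28.4
794 x [-0.1338 -0.0589] y [0.0012 0.0027 0.0044] z [0.0763 0.1599]
((-0.09623712301254272, 0.1161421462893486), (0.08999422192573547, 0.07640739530324936), 89.5355224609375)
t 13.5833 tcp [0.469  0.2149 0.1527] yaw 13.61 w 0.0099 gf 28.419612050056458 F [-7.8123 -1.7364  3.5693]
[0.4626 0.2146 0.17  ] -> [-0.0063 -0.0012  0.0017] spin 0.000
[0.551 0.236 0.17 ] -> [ 0.0847 -0.0012  0.0015] spin 0.000
```

```bash
python3 -m creep '[{"fingers":0,"xyz":[-0.012,0,0],"spin":0},{"fingers":0,"xyz":[-0.014,0,-0.03],"spin":0},{"fingers":0,"xyz":[-0.014,0,-0.065],"spin":0},{"fingers":0,"xyz":[-0.014,0,-0.1],"spin":0},{"fingers":0,"xyz":[-0.01,0,-0.11],"spin":0},{"fingers":0,"xyz":[0.02,0,-0.11],"spin":0},{"fingers":0,"xyz":[0.05,0,-0.11],"spin":0},{"fingers":0,"xyz":[0.08,0,-0.11],"spin":0},{"fingers":0,"xyz":[0.095,0,-0.11],"spin":0},{"fingers":0,"xyz":[0.095,0,-0.11],"spin":0},{"fingers":0,"xyz":[0.095,0,-0.11],"spin":0}]'
python3 m.py 0 .22 pics/over.png
python3 -c "
from h import *
rows(car(0,0,.115),yaw=YC)"
```

```text
time_s: 14.5
position: [0.5626, 0.2377, 0.2617]
tcp_rot: [[0.972, 0.235, -0.001], [0.235, -0.972, 0.001], [-0.001, -0.001, -1.0]]
contact_force: [-0.6, 0.4, -0.2]
width: 0.01
grip_force: 27.6
1055 x [-0.0373  0.0387] y [0.0012 0.0028 0.0044] z [0.1834 0.2691]
((0.0011226087808609009, 0.22515906393527985), (0.09140509366989136, 0.07683023065328598), 89.48897552490234)
t 14.55 tcp [0.5618 0.2377 0.2621] yaw 13.62 w 0.0095 gf 27.627344727516174 F [-0.1936 -0.2263 -0.3599]
[0.551 0.236 0.115] -> [-0.0109 -0.0008  0.1661] spin 0.001
```

View pics/over.png

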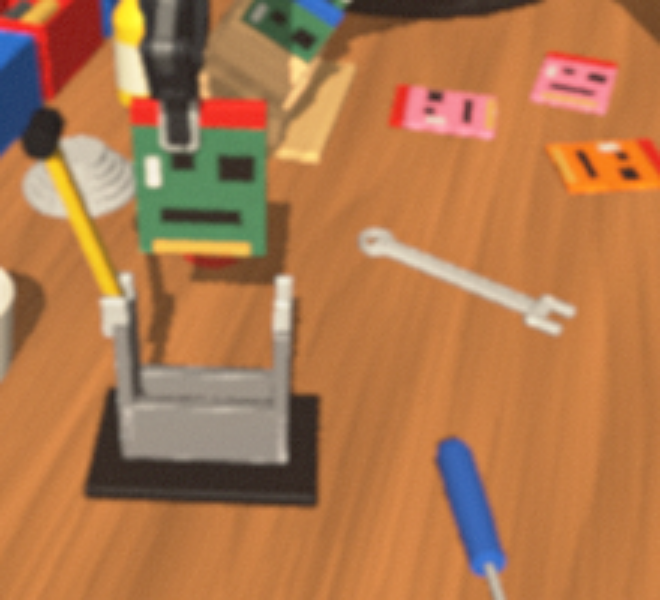

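The over picture shows the board upright above the pocket, strip on top, with its lower edge at (200,250). It measures centred within about 1 mm and tilted 0.5°. Lowering it now.

```bash
python3 -m creep '[{"fingers":0,"xyz":[-0.003,-0.001,0],"spin":0},{"fingers":0,"xyz":[-0.003,-0.001,0.02],"spin":0},{"fingers":0,"xyz":[-0.003,-0.001,0.04],"spin":0},{"fingers":0,"xyz":[-0.003,-0.001,0.06],"spin":0},{"fingers":0,"xyz":[-0.003,-0.001,0.08],"spin":0},{"fingers":0,"xyz":[-0.003,-0.001,0.1],"spin":0},{"fingers":0,"xyz":[-0.003,-0.001,0.115],"spin":0},{"fingers":0,"xyz":[-0.003,-0.001,0.115],"spin":0}]'
python3 m.py 0 .12
python3 -c "
from h import *
rows(car(0,0,.115),yaw=YC)"
```

```text
time_s: 15.22
position: [0.5567, 0.2363, 0.1451]
tcp_rot: [[0.972, 0.235, -0.003], [0.235, -0.972, -0.002], [-0.004, 0.001, -1.0]]
contact_force: [-0.7, -0.8, -1.6]
width: 0.0093
grip_force: 27.6
774 x [-0.0422  0.0329] y [0.0012 0.0029 0.0045] z [0.0689 0.1518]
((-0.005232270807027817, 0.10916996747255325), (0.0866912379860878, 0.07797424495220184), 89.06150817871094)
t 15.2667 tcp [0.5574 0.2369 0.147 ] yaw 13.62 w 0.0093 gf 27.566109001636505 F [-0.1314  0.822  -0.1383]
[0.551 0.236 0.115] -> [-0.0064 -0.0007  0.051 ] spin 0.000
```

```bash
python3 -m creep '[{"fingers":0,"xyz":[0.003,-0.001,0.01],"spin":0},{"fingers":0,"xyz":[0.003,-0.001,0.02],"spin":0},{"fingers":0,"xyz":[0.003,-0.001,0.03],"spin":0},{"fingers":0,"xyz":[0.003,-0.001,0.038],"spin":0},{"fingers":0,"xyz":[0.003,-0.001,0.043],"spin":0},{"fingers":0,"xyz":[0.003,-0.001,0.046],"spin":0},{"fingers":0,"xyz":[0.003,-0.001,0.046],"spin":0}]'
python3 m.py 0 .09
python3 -c "
from h import *
rows(car(0,0,.115),yaw=YC)"
```

```text
time_s: 15.85
position: [0.561, 0.2392, 0.1009]
tcp_rot: [[0.972, 0.235, -0.001], [0.235, -0.972, -0.0], [-0.001, -0.0, -1.0]]
contact_force: [-0.6, -0.6, -0.8]
width: 0.0095
grip_force: 27.6
433 x [-0.0383  0.0368] y [0.003  0.0047 0.0064] z [0.0572 0.1073]
((-0.0003374256193637848, 0.08181058615446091), (0.05217406526207924, 0.07595476508140564), 89.5323486328125)
t 15.9 tcp [0.5613 0.2393 0.1015] yaw 13.61 w 0.0095 gf 27.626302242279053 F [ 0.2304 -0.1753 -1.4018]
[0.551 0.236 0.115] -> [-0.0108  0.0008  0.0055] spin 0.000
```

```bash
python3 -m creep '[{"fingers":0,"xyz":[0,0.001,0.002],"spin":0},{"fingers":0,"xyz":[0,0.001,0.003],"spin":0},{"fingers":0,"xyz":[0,0.001,0.004],"spin":0},{"fingers":0,"xyz":[0,0.001,0.004],"spin":0}]'
python3 m.py 0 .09
```

```text
time_s: 16.23
position: [0.5616, 0.2383, 0.0977]
tcp_rot: [[0.972, 0.235, 0.0], [0.235, -0.972, 0.0], [0.0, -0.0, -1.0]]
contact_force: [-0.2, -0.4, -1.6]
width: 0.0097
grip_force: 27.6
410 x [-0.0383  0.0376] y [0.0022 0.0037 0.0054] z [0.0565 0.1045]
((-8.132681250572205e-05, 0.08021068572998047), (0.05072333663702011, 0.07638824731111526), 89.6769027709961)
```

```bash
python3 -m creep '[{"fingers":0,"xyz":[0,0,0.001],"spin":0},{"fingers":0,"xyz":[0,0,0.002],"spin":0},{"fingers":0,"xyz":[0,0,0.002],"spin":0}]'; python3 -m creep '[{"fingers":0,"xyz":[0,0,0.001],"spin":0},{"fingers":0,"xyz":[0,0,0.002],"spin":0},{"fingers":0,"xyz":[0,0,0.002],"spin":0}]'
```

```text
time_s: 16.53
position: [0.5615, 0.2383, 0.0955]
tcp_rot: [[0.972, 0.235, -0.0], [0.235, -0.972, -0.0], [-0.0, -0.0, -1.0]]
contact_force: [-0.2, -0.3, -2.3]
width: 0.0095
grip_force: 27.6
time_s: 16.78
position: [0.5619, 0.2388, 0.0948]
tcp_rot: [[0.972, 0.235, 0.001], [0.235, -0.972, 0.0], [0.001, -0.0, -1.0]]
contact_force: [-3.6, -1.1, 8.6]
width: 0.0097
grip_force: 29.0
```

```bash
python3 -m creep '[{"fingers":0,"xyz":[0,0,-0.001],"spin":0},{"fingers":0.15,"xyz":[0,0,-0.001],"spin":0},{"fingers":0.2,"xyz":[0,0,-0.001],"spin":0},{"fingers":0.35,"xyz":[0,0,-0.001],"spin":0},{"fingers":0.35,"xyz":[0,0,-0.001],"spin":0},{"fingers":0.35,"xyz":[0,0,-0.001],"spin":0}]' 20; python3 m.py 0 .09; python3 -m creep '[{"fingers":0.35,"xyz":[0,0,-0.02],"spin":0},{"fingers":0.35,"xyz":[0,0,-0.05],"spin":0},{"fingers":0.35,"xyz":[0,0,-0.09],"spin":0},{"fingers":0.35,"xyz":[0,0,-0.13],"spin":0},{"fingers":0.6,"xyz":[0,0,-0.17],"spin":0},{"fingers":0.6,"xyz":[0,0,-0.21],"spin":0},{"fingers":0.6,"xyz":[0,0,-0.21],"spin":0},{"fingers":0.6,"xyz":[0,0,-0.21],"spin":0}]'
python3 m.py 0 .09 pics/placed.png
python3 - <<'E'
from h import *
p,h,d=cloud('side');H,S,V=h.T
m=(H>15)&(H<40)&(S>150)&(V>80)&box(p,(.63,.25,.2),(.08,.05,.08));mm,vt=pca(p[m]);print('bar',mm,vt[0])
m=((H<8)|(H>172))&(S>130)&box(p,car(0,0,.115),(.06,.05,.03));q=p[m]-C;print('strip',m.sum(),np.percentile(q@cx,[1,99]),np.percentile(q@cy,[2,98]),np.percentile(q[:,2],[1,99]))
rows(knob(1.86)+[0,0,.08],knob(1.86),yaw=YC)
E
```

```text
time_s: 17.28
position: [0.5616, 0.2383, 0.0946]
tcp_rot: [[0.972, 0.235, -0.0], [0.235, -0.972, 0.0], [-0.0, -0.0, -1.0]]
contact_force: [-0.0, -0.6, 0.3]
width: 0.0299
grip_force: 0.0
347 x [-0.0382  0.0371] y [0.0021 0.0038 0.0053] z [0.0557 0.1014]
((-0.00044205039739608765, 0.07812147587537766), (0.07610850036144257, 0.04814893752336502), 0.4068897068500519)
time_s: 18.0
position: [0.5624, 0.2392, 0.3073]
tcp_rot: [[0.972, 0.235, 0.004], [0.235, -0.972, 0.002], [0.005, -0.001, -1.0]]
contact_force: [-0.3, 0.1, -0.4]
width: 0.0512
grip_force: 0.0
441 x [-0.0382  0.0369] y [0.002  0.0038 0.0055] z [0.0563 0.1015]
((-0.00023417547345161438, 0.07940849661827087), (0.04742720350623131, 0.07616592943668365), 89.96440124511719)
bar [0.6213 0.2579 0.1968] [-0.2602 -0.0776 -0.9624]
strip 341 [-0.038   0.0393] [-0.003   0.0075] [0.1061 0.1227]
t 18.1 tcp [0.5614 0.238  0.3039] yaw 13.6 w 0.0511 gf 0.0 F [-0.0661 -1.0178 -0.9962]
[0.6423 0.2581 0.3425] -> [ 0.0833 -0.0005 -0.0197] spin 0.000
[0.6423 0.2581 0.2625] -> [ 0.0834 -0.0005  0.0603] spin 0.000
```

View pics/placed.png

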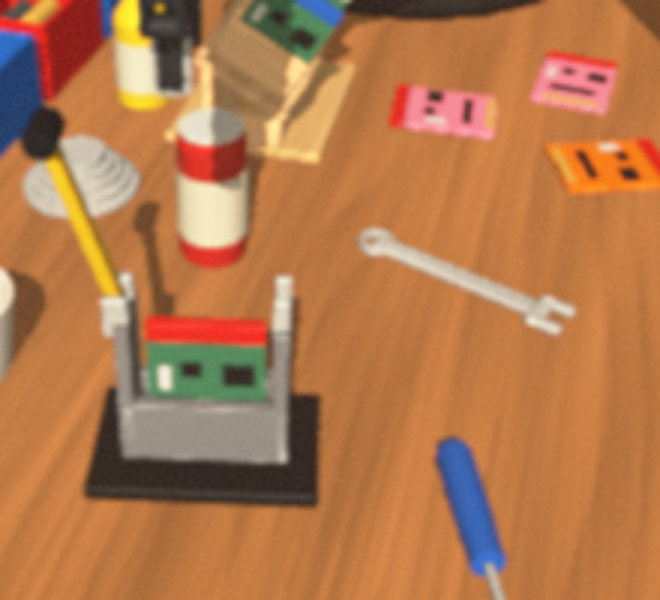

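The placed picture shows the board upright at the bottom of the pocket, strip at (207,330) with its top edge measured at 122.7 mm, and the bar still back at (80,210). Now I'll close the bar.

Run:
```python
from h import *
for c in('side','top'):
    p,h,d=cloud(c);V=h[:,2]
    for f in(env.tip_of,):
        print([(np.round(r['xyz'],4),((np.array(r['xyz'])-C)@cx).round(4),r['p']) for r in f(c,'bar_knob')][:2])
    m=(V<60)&box(p,(.643,.258,.265),(.025,.025,.02));q=p[m];print(c,m.sum(),(q-C)[:,:].dot(cx).min() if m.sum() else 0,q.mean(0) if m.sum() else 0, (q-C).dot(cx).max() if m.sum() else 0,q[:,2].max() if m.sum() else 0)
print((knob(1.84)-C)@cx,knob(1.84))
rows(knob(1.84))
```

```text
[(array([0.645 , 0.2558, 0.2616]), np.float64(0.096), 0.7)]
side 138 0.08389615432188102 [0.6385 0.2654 0.2676] 0.10106044444772808 0.2735769202883707
[(array([0.6423, 0.2539, 0.2648]), np.float64(0.0929), 0.65)]
top 143 0.08284592367629955 [0.6402 0.2538 0.2715] 0.0999694598902224 0.2774532463465693
0.09137319545599436 [0.6398 0.2575 0.2632]
t 18.3 tcp [0.5612 0.2379 0.3033] yaw 13.61 w 0.0513 gf 0.0 F [ 0.1701  0.0174 -1.0292]
[0.6398 0.2575 0.2632] -> [ 0.0811 -0.0005  0.0589]
```

```bash
python3 -m creep '[{"fingers":0.6,"xyz":[0.02,0.001,-0.02],"spin":0},{"fingers":0.6,"xyz":[0.055,0.001,-0.02],"spin":0},{"fingers":0.6,"xyz":[0.082,0.001,-0.02],"spin":0},{"fingers":0.6,"xyz":[0.082,0.001,0.0],"spin":0},{"fingers":0.6,"xyz":[0.082,0.001,0.03],"spin":0},{"fingers":0.6,"xyz":[0.082,0.001,0.06],"spin":0},{"fingers":0.6,"xyz":[0.082,0.001,0.06],"spin":0},{"fingers":0.2,"xyz":[0.082,0.001,0.06],"spin":0},{"fingers":0.2,"xyz":[0.082,0.001,0.06],"spin":0},{"fingers":0.2,"xyz":[0.082,0.001,0.06],"spin":0},{"fingers":0.2,"xyz":[0.082,0.001,0.06],"spin":0},{"fingers":0.2,"xyz":[0.082,0.001,0.06],"spin":0}]' 25
python3 - <<'E'
from h import *
rows(*[knob(max(0,1.84-.17*i)) for i in range(0,12)])
E
```

```text
time_s: 19.3
position: [0.6419, 0.2565, 0.246]
tcp_rot: [[0.972, 0.235, 0.001], [0.235, -0.972, 0.0], [0.001, 0.0, -1.0]]
contact_force: [-1.0, -2.5, -0.4]
width: 0.0294
grip_force: 30.2
t 19.3 tcp [0.6419 0.2565 0.246 ] yaw 13.58 w 0.0294 gf 30.203836262226105 F [-0.9543 -2.473  -0.3609]
[0.6398 0.2575 0.2632] -> [-0.0018 -0.0014  0.0018] 
[0.6182 0.2523 0.2673] -> [-0.024  -0.0014 -0.0024] 
[0.5963 0.247  0.2677] -> [-0.0465 -0.0014 -0.0028] 
[0.5746 0.2417 0.2642] -> [-0.0689 -0.0014  0.0007] 
[0.5538 0.2367 0.2569] -> [-0.0903 -0.0014  0.0079] 
[0.5345 0.232  0.2462] -> [-0.1101 -0.0014  0.0186] 
[0.5172 0.2278 0.2322] -> [-0.1279 -0.0014  0.0326] 
[0.5025 0.2243 0.2155] -> [-0.1431 -0.0014  0.0493] 
[0.4908 0.2214 0.1964] -> [-0.1552 -0.0014  0.0683] 
[0.4823 0.2194 0.1756] -> [-0.1639 -0.0014  0.0892] 
[0.4774 0.2182 0.1536] -> [-0.169  -0.0014  0.1112] 
[0.4762 0.2179 0.135 ] -> [-0.1703 -0.0014  0.1297]
```

```bash
python3 -m creep '[{"fingers":0.2,"xyz":[-0.022,0,-0.004],"spin":0},{"fingers":0.2,"xyz":[-0.0447,0,-0.0046],"spin":0},{"fingers":0.2,"xyz":[-0.067,0,-0.001],"spin":0},{"fingers":0.2,"xyz":[-0.0885,0,0.006],"spin":0},{"fingers":0.2,"xyz":[-0.108,0,0.017],"spin":0},{"fingers":0.2,"xyz":[-0.126,0,0.031],"spin":0},{"fingers":0.2,"xyz":[-0.141,0,0.0475],"spin":0},{"fingers":0.2,"xyz":[-0.153,0,0.0665],"spin":0},{"fingers":0.2,"xyz":[-0.162,0,0.087],"spin":0},{"fingers":0.2,"xyz":[-0.167,0,0.109],"spin":0},{"fingers":0.2,"xyz":[-0.168,0,0.12],"spin":0},{"fingers":0.2,"xyz":[-0.168,0,0.12],"spin":0}]'
```

```text
time_s: 20.3
position: [0.4771, 0.2167, 0.1237]
tcp_rot: [[0.972, 0.236, -0.002], [0.236, -0.972, -0.001], [-0.002, 0.001, -1.0]]
contact_force: [-7.0, -4.8, 1.7]
width: 0.0293
grip_force: 42.3
```

```bash
python3 -m creep '[{"fingers":0.2,"xyz":[0,0,0.003],"spin":0},{"fingers":0.2,"xyz":[0,0,0.006],"spin":0},{"fingers":0.2,"xyz":[0,0,0.009],"spin":0},{"fingers":0.2,"xyz":[0,0,0.009],"spin":0}]'
python3 - <<'E'
from h import *
p,h,d=cloud('side');H,S,V=h.T
m=(H>15)&(H<40)&(S>150)&(V>80)&box(p,(.54,.235,.14),(.1,.05,.03));mm,vt=pca(p[m]);print('bar',mm,vt[0])
rows()
E
```

```text
time_s: 20.63
position: [0.4771, 0.2167, 0.116]
tcp_rot: [[0.972, 0.236, -0.002], [0.236, -0.972, -0.002], [-0.003, 0.001, -1.0]]
contact_force: [-8.5, -6.5, 2.2]
width: 0.0298
grip_force: 42.9
bar [0.5451 0.2377 0.1414] [-0.9723 -0.22    0.0786]
t 20.6833 tcp [0.4772 0.2167 0.1161] yaw 13.63 w 0.0298 gf 42.88222789764404 F [-10.196   -5.6282   2.254 ]
```

```bash
python3 -m creep '[{"fingers":0.2,"xyz":[-0.003,0.001,0.002],"spin":0},{"fingers":0.2,"xyz":[-0.003,0.001,0.004],"spin":0},{"fingers":0.2,"xyz":[-0.003,0.001,0.006],"spin":0},{"fingers":0.2,"xyz":[-0.003,0.001,0.008],"spin":0},{"fingers":0.2,"xyz":[-0.003,0.001,0.008],"spin":0}]'
python3 - <<'E'
from h import *
p,h,d=cloud('side');H,S,V=h.T
m=(H>15)&(H<40)&(S>150)&(V>80)&box(p,(.54,.235,.14),(.1,.05,.03));mm,vt=pca(p[m]);print('bar',mm,vt[0])
rows()
E
```

```text
time_s: 21.1
position: [0.477, 0.2166, 0.1084]
tcp_rot: [[0.972, 0.236, 0.003], [0.236, -0.972, 0.002], [0.004, -0.001, -1.0]]
contact_force: [5.7, 4.2, 1.1]
width: 0.0292
grip_force: 43.0
bar [0.548  0.2384 0.1375] [-0.9759 -0.2174  0.02  ]
t 21.15 tcp [0.477  0.2166 0.1084] yaw 13.62 w 0.0295 gf 42.99623787403107 F [5.1487 2.9079 1.6621]
```

```bash
python3 -m creep '[{"fingers":0.2,"xyz":[0.001,0,0.002],"spin":0},{"fingers":0.2,"xyz":[0.001,0,0.003],"spin":0},{"fingers":0.2,"xyz":[0.001,0,0.004],"spin":0},{"fingers":0.2,"xyz":[0.001,0,0.005],"spin":0},{"fingers":0.2,"xyz":[0.001,0,0.005],"spin":0}]'
python3 - <<'E'
from h import *
p,h,d=cloud('side');H,S,V=h.T
m=(H>15)&(H<40)&(S>150)&(V>80)&box(p,(.54,.235,.14),(.1,.05,.03));mm,vt=pca(p[m]);print('bar',mm,vt[0])
E
```

```text
time_s: 21.57
position: [0.4772, 0.2167, 0.1066]
tcp_rot: [[0.972, 0.235, 0.002], [0.235, -0.972, -0.001], [0.002, 0.002, -1.0]]
contact_force: [-16.9, -7.6, 49.4]
width: 0.0295
grip_force: 48.8
bar [0.548  0.2384 0.1367] [-0.9765 -0.2153  0.0076]
```

```bash
python3 -m creep '[{"fingers":0.2,"xyz":[-0.001,0,-0.003],"spin":0},{"fingers":0.6,"xyz":[-0.001,0,-0.0035],"spin":0},{"fingers":0.6,"xyz":[-0.001,0,-0.0035],"spin":0},{"fingers":0.6,"xyz":[-0.001,0,-0.0035],"spin":0},{"fingers":0.6,"xyz":[-0.001,0,-0.0035],"spin":0},{"fingers":0.6,"xyz":[-0.001,0,-0.03],"spin":0},{"fingers":0.6,"xyz":[-0.001,0,-0.06],"spin":0},{"fingers":0.6,"xyz":[-0.001,0,-0.1],"spin":0},{"fingers":0.6,"xyz":[-0.001,0,-0.14],"spin":0},{"fingers":0.6,"xyz":[-0.001,0,-0.18],"spin":0},{"fingers":0.6,"xyz":[-0.001,0,-0.18],"spin":0},{"fingers":0.6,"xyz":[-0.001,0,-0.18],"spin":0}]'
python3 - <<'E'
from h import *
p,h,d=cloud('side');H,S,V=h.T;cv2.imwrite('pics/end.png',cv2.resize(d['img'][120:370,130:400,::-1],None,fx=2.4,fy=2.4))
m=(H>15)&(H<40)&(S>150)&(V>80)&box(p,(.54,.235,.14),(.1,.05,.03));mm,vt=pca(p[m]);print('bar',mm,vt[0])
for c in('side','top'):print([(np.round(r['xyz'],4),r['p']) for r in env.tip_of(c,'bar_knob')][:2]); env.camera('top')
E
```

```text
time_s: 22.62
position: [0.4763, 0.2158, 0.2844]
tcp_rot: [[0.972, 0.235, 0.003], [0.235, -0.972, 0.001], [0.003, 0.0, -1.0]]
contact_force: [0.6, 0.8, -1.0]
width: 0.0516
grip_force: 0.0
bar [0.5458 0.2378 0.1375] [-0.9727 -0.2318  0.0089]
[(array([0.4774, 0.2156, 0.1347]), 0.83)]
[(array([0.4747, 0.2164, 0.1344]), 0.75)]
```

View pics/end.png

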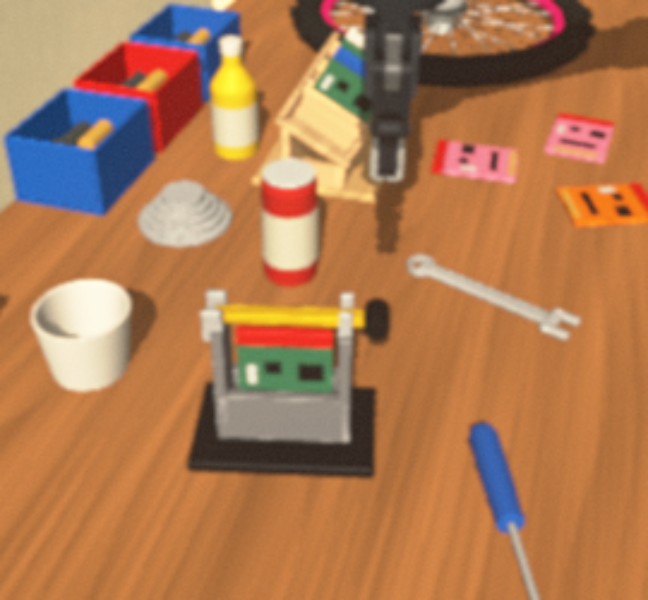

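The end picture shows the bar level in the catch at (345,310), its knob measured at 134.5 mm against 135 mm when closed. The board stands under it, the other things look undisturbed, and the gripper is clear.

```bash
python3 -c "
from rig import env
print(env.close_job())"
```

```text
the job is handed in; nothing more can be done
None
```

The job is done and handed in: the red-strip board stands upright at the bottom of the carrier's pocket, the bar is closed over it in the catch, and the other things look undisturbed in the last picture.

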